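# Shut off the gas line and vent it

### The arm

A 6-joint arm with a two-finger parallel gripper is mounted at the origin on the work surface. World frame = base frame: x ahead of the robot, y to its left, z up, the work surface at z = 0. Lengths are in m, angles in rad, forces in N, time in s.
With the tool pointing down it reaches from about 0.25 to 0.725 m from the base axis. Payload 9.7 kg.
Tool frame: the origin (TCP) lies midway between the tips of the shut fingers; the grasp point (between the pads) lies 19 mm behind it (robot.pinch_z is the distance from the TCP to the grasp point, in m); z points along the fingers, x is the direction in which the jaws open and shut, and the axes are right-handed (so a half turn about z gives the same grasp; the last joint's range is limited). The gripper opens to 85 mm and grips with 20 to 120 N. Pads are 22 mm wide; open, the fingers measure 114 mm over their backs; the gripper's body (76 mm by 85 mm) begins 54 mm behind the grasp point. The pads swing forward as they close: fully open they stand 13 mm farther back than shut.
Start: joints at [-1.266, 0.087, 0.176, 1.66, 0, 1.571], TCP at [0.165, -0.525, 0.231] pointing down, gripper open.
Joint ranges: [-3.13, 3.13], [-0.85, 1.81], [-1.15, 1.24], [-2.2, 2.28], [-1.44, 1.52], [-3.14, 3.14]. Speed limits (rad/s): [2.22, 2.22, 2.57, 3.14, 3.14, 3.14].

### API

Orientations are given as a unit quaternion [x, y, z, w].
In Python, from plant import robot gives the robot as it stands.
- The arm moves only by the tool arm_command, never from a script. Its argument "targets" is a list of rows, each a list of 7 numbers: the shift along the tool's x, y, z in mm, then the turn, a rotation vector about the tool's x, y, z in degrees, then the finger opening in mm, from 0 to 85.4. A call has 1 to 5 rows; each row shifts and turns the commanded pose from where the row before left it, along the tool's axes as they then stand; what a row does not reach is not made up. A row lasts 1/10 s, in which the tool goes at most 50 mm and 8.59 degrees, less where a joint would pass 70% of its speed; a pose out of reach is approached as far as the arm can. A call is refused whole if a number of a shift passes 50 or a number of a turn 8.59, either way. A call with a gripper value outside its range is refused whole. The fingers move at their own pace and stop on an object; the grip force is fixed at half the most. Time passes only in rows, so rows that do not move let the fingers close. It gives the time, the measured TCP pose, the force and the opening at its end, in the units of the state.
- robot.get_obs(): the state, without advancing time (a new reading comes with each control period).
- robot.grab_frame(name): name is "side" or "top" or "wrist"; returns the picture (384x512x3 uint8, blue, green, red); there is no depth.
- robot.camera_params(name): a dict with "fov_y" (degrees; the focal length in pixels is half the picture's height over the tangent of half this angle, whatever the lens; pixels are square), "cx", "cy" (the principal point, pixels), "k1" (the pictures are not rectified: a ray, as slopes to the right and down, at radius r is drawn at 1 + k1 r^2 times it, then the intrinsics apply), "view" (4x4, takes a point from world to camera coordinates); the wrist camera has in their place "mount" (4x4, takes a point from camera to tool coordinates, whose origin is the TCP and whose axes are the tool frame's). Camera axes: x right, y up, looking along -z (the intrinsics and any distortion apply to the point x, -y, -z); pixel columns grow to the right and rows downward; lengths in m; the calibration is good to about 2 mm. A picture is of the moment at which its call begins: read the wrist's pose just before it. camera_params takes no time and is no camera call.
- robot.sign_off(): hands the job in, once; it reports no verdict.
Trained networks look in the newest picture that a camera, given by its name, has taken for a name from the list of things; names that differ only in an ending like _2 or _b are one class to them, and where a whole thing is asked for, a point or a joint stands for the part that bears it (a point fixed in the world has none). Each returns a list of dicts, best first, with "p" (0 to 1); they miss things now and then, are a little off and sometimes report something else, mostly with a low value. They report only what shows in the picture. A call takes as long as a camera call. They do not tell look-alikes from the thing itself.
- robot.masks_of(camera, query): "mask" (384x512 bool, what is visible of it) and "rect" ([left, top, right, bottom] in pixels, round what is visible of it).
The state is a dict: "time_s": time; "qpos": joint angles; "joint_velocities": joint speeds; "effort": joint torques, N m; "tcp_pos": TCP position; "ee_rot": TCP orientation; "contact_force": force on the tool from outside, world axes, zero at the start; "wrist_torque": the same for the moment, N m; "grip_width": finger opening in m.
Only numpy, scipy, OpenCV 4.12 (cv2) and the standard library are available. Lean on these libraries where they do the work, as an engineer would, in place of code of your own. Each camera call takes 0.05 s, during which the arm holds its last target. There are 200 camera calls.

### The job

Shut the gas off: with the fingers, push the lever of the ball valve round by a quarter turn, clockwise seen from above, until it stands square across its pipe. Only then press the broad mushroom-headed vent button gently down to its stop with the fingertips, keep it down for two seconds, and let it come up again. Leave the other two buttons and their gauge blocks, the bottle, the beaker and the pin block alone; there is nothing to pick up.

Things in the scene. Friction and masses are not known exactly. Their poses are not given: they have to be found in the camera images.
- valve: Ball valve fixed to the bench: steel pipe 20 mm in diameter and 220 long along the body's x axis, pipe axis 22 above the bench, brass parts round its middle (ball and fittings, up to 38 mm wide; a brass stem 20 mm across rises to 58). Origin on the bench under the lever's pivot. x along the pipe (roughly away from the robot), z up.
- valve_pivot (a point): Point on the lever's vertical turning axis, level with the lever's top, 76 mm above the bench.
- lever_end (a point): Point on the lever's top face at its free end, 100 mm from the turning axis, 76 mm above the bench. The lever is a straight bare-steel bar 14 wide and 16 high, underside 60 above the bench (28 mm of free height under its outer part down to the 20 mm pipe's top at 32). It runs from the turning axis straight to this point.
- lever (a joint): Angle of the lever in rad. 0: along the pipe, pointing to the valve's -x (roughly towards the robot), gas open. It grows as the lever turns clockwise seen from above, to 1.571 (a stop): square across the pipe, pointing to the valve's +y, gas shut. It starts between 0 and 0.35. Stiff by friction: stays where it is left, about 2 N at 65 mm from the axis moves it.
- vent_module: Vent block, the one to use: aluminium block 110 (x) x 66 (y) x 45 high, fixed to the bench, origin at the centre of its underside; on its top a face-up round gauge (48 across, top 56 above the bench, centre 26 mm towards +x of the block) and, 30 mm towards -x of the block's centre, the vent button: a round black mushroom head 38 across with a domed top. x roughly away from the robot, z up.
- vent_top (a point): Centre of the top of the mushroom-headed vent button, 76 mm above the bench when up; it goes down with the button.
- vent (a joint): Travel of that button in m: 0 up (at rest), 0.012 fully down. A spring button: about 1 N starts it, 6 N holds it at its stop; it springs up when let go.
- plunger_module: Another block: aluminium block 110 (x) x 66 (y) x 45 high, fixed to the bench, origin at the centre of its underside; on its top a face-up round gauge (48 across, top 56 above the bench, centre 26 mm towards +x of the block) and, 30 mm towards -x of the block's centre, a thin round black plunger 16 across. The button is not wanted in this job.
- plunger_top (a point): Centre of the top of the thin plunger, 76 mm above the bench.
- plunger (a joint): Travel of that button in m: 0 up (at rest), 0.012 fully down. To be left alone.
- square_module: Another block: aluminium block 110 (x) x 66 (y) x 45 high, fixed to the bench, origin at the centre of its underside; on its top a face-up round gauge (48 across, top 56 above the bench, centre 26 mm towards +x of the block) and, 30 mm towards -x of the block's centre, a square black button 25 x 25. The button is not wanted in this job.
- square_top (a point): Centre of the top of the square button, 76 mm above the bench.
- square (a joint): Travel of that button in m: 0 up (at rest), 0.012 fully down. To be left alone.
- reagent: Loose white plastic bottle with a red cap, 60 across, 115 tall, origin at the centre of its underside. To be left alone.
- beaker: Loose clear glass beaker, 72 across the rim, 85 tall, origin at the centre of its underside. To be left alone.
- pin_block: Loose white plastic block 50 x 50 x 12 with four steel pins standing to 42 above the bench, origin at the centre of its underside. To be left alone.
Not all that is in view belongs to the job. What is meant by the valve is not black or turquoise, and is the larger of those in its own colour.

How it is judged:
By the outcome, as a careful person would: the job done as asked, in the order asked, and still so for the second after the job is handed in, with the robot touching nothing.
It also fails if it takes over 54 s, if anything falls off the work surface, if the arm or the gripper's body presses on something with over 40 N, if the wrist force passes 120 N, or if a joint passes its speed limit or range.

## Working session

There is one attempt and no reset: what is moved stays moved. The work goes in short steps, Python scripts to look and compute and a tool call to move; the robot and the scene stay as the last step left them, time stands still between calls to the robot, and variables do not carry over. Pictures are saved under pics/ and viewed, about 8 in all and at most 12, crops included, and the job is handed in when it is done.

Besides the shell and the picture viewer there is one more tool, called after "Request:" as name(argument=value, ...) on one line, values as JSON. arm_command: Moves the arm, as the interface text tells. Its arguments: {"type":"object","properties":{"targets":{"type":"array"}},"required":["targets"]}

```bash
mkdir -p pics; ls
cat > h.py <<'E'
import numpy as np, cv2
from plant import robot
def cam(n):
    p=robot.camera_params(n); f=192/np.tan(np.radians(p["fov_y"])/2)
    if "view" in p: V=np.array(p["view"])
    else:
        from scipy.spatial.transform import Rotation as R
        o=robot.get_obs(); T=np.eye(4); T[:3,:3]=R.from_quat(o["ee_rot"]).as_matrix(); T[:3,3]=o["tcp_pos"]
        V=np.linalg.inv(T@np.array(p["mount"]))
    return p,f,V
def proj(n,P,c=None):
    p,f,V=c or cam(n); P=np.atleast_2d(P); q=P@V[:3,:3].T+V[:3,3]
    s=np.c_[q[:,0]/-q[:,2],-q[:,1]/-q[:,2]]; r2=(s**2).sum(1,keepdims=True)
    s=s*(1+p["k1"]*r2); return s*f+[p["cx"],p["cy"]]
def unproj(n,uv,z,c=None):
    p,f,V=c or cam(n); d=(np.atleast_2d(uv)-[p["cx"],p["cy"]])/f; s=d.copy()
    for _ in range(20): s=d/(1+p["k1"]*(s**2).sum(1,keepdims=True))
    r=np.c_[s[:,0],-s[:,1],-np.ones(len(s))]@V[:3,:3]; o=-V[:3,:3].T@V[:3,3]
    return o+r*((z-o[2])/r[:,2])[:,None]
E
python3 - <<'E'
from h import *
for n in ("top","side"):
    cv2.imwrite(f"pics/{n}0.png",robot.grab_frame(n))
    for q in ("valve","lever","lever_end","vent","vent_module","plunger_module","square_module","reagent","beaker","pin_block"):
        for m in robot.masks_of(n,q): 
            r=m["rect"]; print(n,q,round(m["p"],2),r, unproj(n,[[(r[0]+r[2])/2,(r[1]+r[3])/2]],.05)[0].round(3))
print(robot.get_obs()["time_s"], robot.get_obs()["ee_rot"])
E
```

```text
pics
top valve 0.96 [228.2, 138.7, 244.8, 198.0] [0.572 0.26  0.05 ]
top valve 0.96 [108.3, 187.3, 133.0, 246.6] [0.391 0.698 0.05 ]
top valve 0.71 [241.4, 230.0, 254.7, 266.7] [0.271 0.219 0.05 ]
top valve 0.54 [195.9, 200.4, 214.0, 237.2] [0.382 0.379 0.05 ]
top lever 0.6 [244.4, 248.3, 249.0, 252.4] [0.263 0.224 0.05 ]
top lever 0.48 [224.5, 165.1, 237.4, 190.9] [0.535 0.281 0.05 ]
top lever 0.42 [111.2, 212.8, 120.1, 245.2] [0.346 0.717 0.05 ]
top lever 0.18 [226.8, 139.2, 245.5, 201.0] [0.565 0.261 0.05 ]
top lever_end 0.56 [197.3, 215.9, 206.3, 232.9] [0.361 0.391 0.05 ]
top lever_end 0.46 [108.0, 215.2, 118.7, 241.6] [0.348 0.726 0.05 ]
top lever_end 0.42 [226.9, 166.2, 238.9, 190.8] [0.533 0.273 0.05 ]
top vent 0.64 [332.9, 187.1, 343.7, 199.9] [ 0.472 -0.127  0.05 ]
top vent 0.28 [336.5, 106.8, 353.9, 124.7] [ 0.775 -0.164  0.05 ]
top vent_module 0.75 [325.1, 163.9, 344.8, 199.5] [ 0.518 -0.115  0.05 ]
top vent_module 0.45 [277.5, 154.4, 299.6, 192.4] [0.551 0.062 0.05 ]
top plunger_module 0.66 [278.8, 155.3, 297.2, 192.2] [0.549 0.064 0.05 ]
top plunger_module 0.28 [226.3, 
[... 989 characters left out ...]
t 0.63 [341.8, 147.1, 353.0, 153.1] [ 0.486 -0.154  0.05 ]
side vent_module 0.93 [316.2, 145.9, 357.4, 172.4] [ 0.482 -0.09   0.05 ]
side vent_module 0.44 [216.2, 183.1, 270.6, 231.0] [0.543 0.281 0.05 ]
side plunger_module 0.57 [275.6, 162.0, 310.9, 196.6] [0.519 0.088 0.05 ]
side square_module 0.61 [333.2, 116.6, 366.4, 144.1] [ 0.547 -0.251  0.05 ]
side reagent 0.58 [281.6, 102.5, 298.0, 130.6] [ 0.761 -0.155  0.05 ]
side beaker 0.93 [251.8, 121.2, 271.7, 150.6] [0.75  0.006 0.05 ]
side pin_block 0.77 [327.2, 204.8, 348.9, 224.2] [0.33  0.101 0.05 ]
side pin_block 0.17 [316.6, 146.4, 356.2, 172.9] [ 0.482 -0.087  0.05 ]
1.1 [ 8.06248890e-01 -5.91576474e-01  3.22593324e-05  2.92675163e-05]
```

Run:
```python
import cv2
a=cv2.imread("pics/top0.png")[95:275,100:400]; cv2.imwrite("pics/a.png",cv2.resize(a,None,fx=2.66,fy=2.66,interpolation=3))
a=cv2.imread("pics/side0.png")[100:384,110:400]; cv2.imwrite("pics/b.png",cv2.resize(a,None,fx=2.1,fy=2.1,interpolation=3))
```

```text
(no output)
```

View pics/a.png

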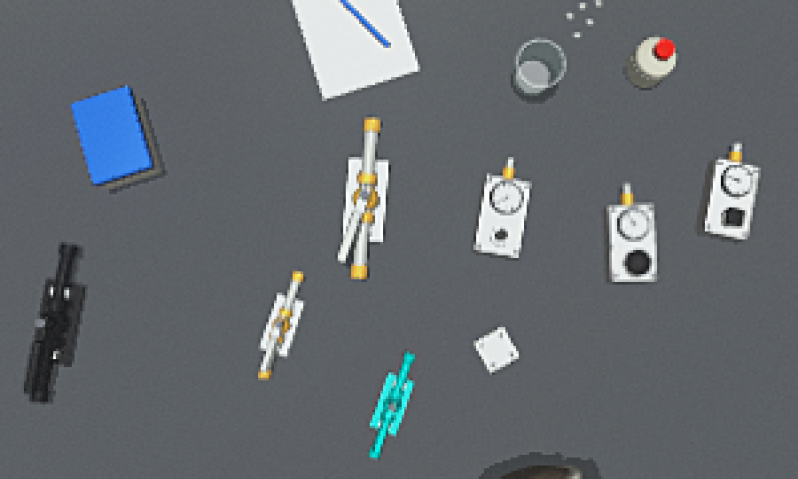

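View pics/b.png

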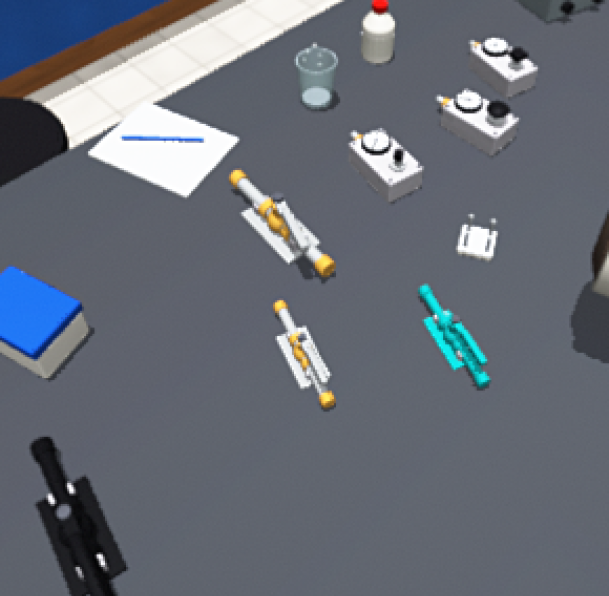

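Valve candidates (top px): large steel/brass (236,168), small steel/brass (205,218), turquoise (247,248), black (118,217). The large steel/brass one fits. The mushroom vent is at (338,193); the thin plunger's at (288,183) and the square at (375,176).

Run:
```python
from h import *
cr=lambda x,y:[100+x/2.66,95+y/2.66]
print(unproj("top",[cr(372,119),cr(359,277)],.022).round(3), unproj("top",[cr(367,198),cr(344,260)],.076).round(3))
print(unproj("top",[cr(637,261)],.076).round(3),"vent")
p,f,V=cam("wrist"); print(np.array(p["mount"]).round(3),f)
from scipy.spatial.transform import Rotation as R
print(R.from_quat(robot.get_obs()["ee_rot"]).as_matrix().round(3))
```

```text
[[0.687 0.247 0.022]
 [0.456 0.267 0.022]] [[0.564 0.253 0.076]
 [0.478 0.286 0.076]]
[[ 0.473 -0.125  0.076]] vent
[[ 1.    -0.     0.001 -0.   ]
 [ 0.    -0.965 -0.261 -0.066]
 [ 0.001  0.261 -0.965 -0.142]
 [ 0.     0.     0.     1.   ]] 281.84201801436035
[[ 0.3   -0.954  0.   ]
 [-0.954 -0.3   -0.   ]
 [ 0.     0.    -1.   ]]
```

Request:
arm_command(targets=[[0, 0, 0, 0, 0, -8.5, 0], [0, 0, 0, 0, 0, -8.5, 0], [0, 0, 0, 0, 0, -8.5, 0], [0, 0, 0, 0, 0, -8.5, 0], [0, 0, 0, 0, 0, -8.5, 0]])

```text
time_s: 1.6
tcp_pos: [0.1651, -0.5247, 0.2313]
ee_rot: [0.967, -0.256, 0.0, -0.0]
contact_force: [-0.5, 0.7, -0.1]
grip_width: 0.0122
```

Request:
arm_command(targets=[[0, 0, 0, 0, 0, -8.5, 0], [0, 0, 0, 0, 0, -8.5, 0], [0, 0, 0, 0, 0, -8.5, 0], [11, -33, 0, 0, 0, 0, 0], [11, -33, 0, 0, 0, 0, 0]])

```text
time_s: 2.1
tcp_pos: [0.1922, -0.4601, 0.2307]
ee_rot: [0.999, -0.04, -0.0, -0.0]
contact_force: [0.4, 0.2, 1.0]
grip_width: -0.0003
```

Request:
arm_command(targets=[[11, -33, 0, 0, 0, 0, 0], [11, -33, 0, 0, 0, 0, 0], [11, -33, 0, 0, 0, 0, 0], [11, -33, 0, 0, 0, 0, 0], [11, -33, 0, 0, 0, 0, 0]])

```text
time_s: 2.6
tcp_pos: [0.2603, -0.2992, 0.2314]
ee_rot: [0.999, -0.04, 0.0, 0.0]
contact_force: [0.5, -0.3, 0.4]
grip_width: 0.0003
```

Request:
arm_command(targets=[[11, -33, 0, 0, 0, 0, 0], [11, -33, 0, 0, 0, 0, 0], [11, -33, 0, 0, 0, 0, 0], [11, -33, 0, 0, 0, 0, 0], [11, -33, 0, 0, 0, 0, 0]])

```text
time_s: 3.1
tcp_pos: [0.3282, -0.139, 0.2315]
ee_rot: [0.999, -0.04, 0.0, 0.0]
contact_force: [0.7, -0.7, 0.0]
grip_width: -0.0
```

Request:
arm_command(targets=[[11, -33, 0, 0, 0, 0, 0], [11, -33, 0, 0, 0, 0, 0], [11, -33, 0, 0, 0, 0, 0], [11, -33, 0, 0, 0, 0, 0], [11, -33, 0, 0, 0, 0, 0]])

```text
time_s: 3.6
tcp_pos: [0.3962, 0.0213, 0.2315]
ee_rot: [0.999, -0.039, 0.0, -0.0]
contact_force: [0.0, -0.9, 0.1]
grip_width: -0.0003
```

Request:
arm_command(targets=[[11, -33, 0, 0, 0, 0, 0], [11, -33, 0, 0, 0, 0, 0], [11, -33, 0, 0, 0, 0, 0], [11, -33, 0, 0, 0, 0, 0], [11, -33, 0, 0, 0, 0, 0]])

```text
time_s: 4.1
tcp_pos: [0.4641, 0.1815, 0.2313]
ee_rot: [0.999, -0.039, 0.0, -0.0]
contact_force: [0.1, -0.2, -0.1]
grip_width: 0.0001
```

Request:
arm_command(targets=[[0, 0, 0, 0, 0, -8.2, 0], [0, 0, 0, 0, 0, -8.2, 0], [0, 0, 0, 0, 0, -8.2, 0], [0, 0, 0, 0, 0, -8.2, 0], [0, 0, 0, 0, 0, -8.2, 0]])

```text
time_s: 4.6
tcp_pos: [0.4637, 0.18, 0.2313]
ee_rot: [0.949, 0.316, 0.0, 0.0]
contact_force: [-0.3, -0.6, -0.5]
grip_width: 0.0001
```

Request:
arm_command(targets=[[0, 0, 0, 0, 0, -8.2, 0], [0, 0, 0, 0, 0, -8.2, 0], [0, 0, 0, 0, 0, -8.2, 0], [0, 0, 0, 0, 0, -8.2, 0], [0, 0, 0, 0, 0, 0, 0]])

```text
time_s: 5.1
tcp_pos: [0.4637, 0.1799, 0.2313]
ee_rot: [0.822, 0.569, 0.0, -0.0]
contact_force: [-0.4, -0.5, 0.0]
grip_width: -0.0002
```

Run:
```python
from h import *
c=cam("wrist"); im=robot.grab_frame("wrist"); cv2.imwrite("pics/w1raw.png",im)
for q in ("valve","lever","lever_end"):
    for m in robot.masks_of("wrist",q): print(q,round(m["p"],2),m["rect"])
np.save("w1.npy",c[2])
pv=np.array([.568,.257,.076]); 
for P in (pv,[.478,.286,.076],[.456,.267,.022],[.687,.247,.022]):
    u=proj("wrist",P,c)[0]; print(u); cv2.circle(im,tuple(int(x) for x in u),3,(0,0,255),1)
cv2.imwrite("pics/w1.png",cv2.resize(im,None,fx=1.5,fy=1.5))
o=robot.get_obs();print(o["time_s"],o["tcp_pos"],o["qpos"])
```

```text
valve 0.91 [377.0, 1.9, 434.1, 123.0]
valve 0.74 [309.9, 138.0, 371.1, 277.8]
valve 0.74 [221.2, 0.0, 256.0, 76.2]
lever 0.67 [351.8, 158.2, 370.6, 252.5]
lever 0.64 [410.9, 0.8, 430.4, 53.4]
lever 0.61 [179.7, 241.8, 195.0, 260.1]
lever_end 0.84 [411.5, 0.6, 429.4, 53.0]
lever_end 0.63 [348.0, 155.9, 370.5, 249.2]
[353.99166712 243.00742251]
[357.51630217 160.72922482]
[322.97816176 143.27470273]
[357.47146263 300.86400113]
5.3 [0.46371281 0.17995689 0.23130789] [ 3.70176746e-01 -3.89383354e-02  4.76415532e-02  1.65731544e+00
  1.79265855e-05  7.35339676e-01]
```

View pics/w1.png

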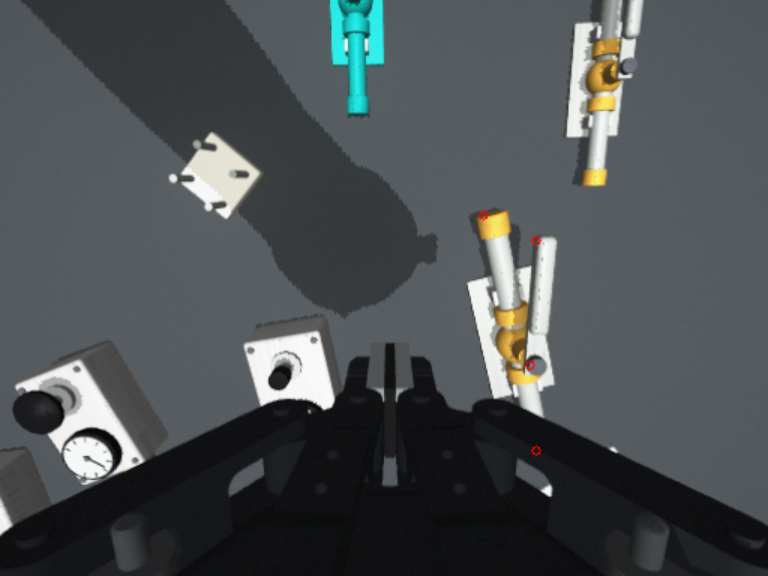

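The picture shows the large steel/brass valve with its lever from the pivot (536,365) to the end (545,238), leaning off its pipe; the vent mushroom is at (38,411), in 1.5x pixels.

Run:
```python
from h import *
p,f,_=cam("wrist"); c=(p,f,np.load("w1.npy"))
u=lambda l,z:unproj("wrist",np.array(l)/1.5,z,c).round(4)
L=u([(545,238),(539,333),(536,365)],.076);print(L)
P=u([(494,222),(506,290),(532,400)],.022);print(P)
print(u([(38,411)],.076))
d=L[0]-L[2];print(np.hypot(*d[:2]),np.degrees(np.arctan2(d[1],d[0]))); d=L[0]-L[1];print(np.degrees(np.arctan2(d[1],d[0])))
d=P[0]-P[2];print(np.degrees(np.arctan2(d[1],d[0])))
```

```text
[[0.4781 0.2923 0.076 ]
 [0.5454 0.2695 0.076 ]
 [0.5697 0.2605 0.076 ]]
[[0.4643 0.2726 0.022 ]
 [0.5234 0.2654 0.022 ]
 [0.6328 0.258  0.022 ]]
[[ 0.4695 -0.1157  0.076 ]]
0.09696287949519647 160.85496371818323
161.28456673559162
175.04786752175553
```

Request:
arm_command(targets=[[34, 1.5, 0, 0, 0, 0, 0], [33, 1.5, 0, 0, 0, -1.6, 0], [0, 0, 40, 0, 0, 0, 0], [0, 0, 40, 0, 0, 0, 0], [0, 0, 40, 0, 0, 0, 0]])

```text
time_s: 5.8
tcp_pos: [0.4903, 0.2419, 0.1098]
ee_rot: [0.815, 0.579, 0.0, 0.0]
contact_force: [-0.0, 0.9, -0.1]
grip_width: -0.0001
```

Request:
arm_command(targets=[[0, 0, 35, 0, 0, 0, 0], [0, 0, 28, 0, 0, 0, 0], [0, 0, 0, 0, 0, 0, 0]])

```text
time_s: 6.1
tcp_pos: [0.488, 0.2404, 0.0443]
ee_rot: [0.815, 0.579, -0.003, -0.001]
contact_force: [-0.5, -0.5, 0.1]
grip_width: -0.0003
```

Run:
```python
from h import *
a=robot.grab_frame("wrist")
b=robot.grab_frame("side")[150:250,200:333]
cv2.imwrite("pics/w2.png",np.hstack([cv2.resize(a,None,fx=.9,fy=.9),cv2.resize(b,(459*345//345-130,345))]))
o=robot.get_obs();print(o["tcp_pos"],o["ee_rot"])
```

```text
Traceback (most recent call last):
ValueError: all the input array dimensions except for the concatenation axis must match exactly, but along dimension 0, the array at index 0 has size 346 and the array at index 1 has size 345
```

Run:
```python
from h import *
a=robot.grab_frame("wrist")
b=robot.grab_frame("side")[150:250,200:333]
cv2.imwrite("pics/w2.png",np.hstack([cv2.resize(a,(460,345)),cv2.resize(b,(329,345))]))
o=robot.get_obs();print(o["tcp_pos"],o["ee_rot"],o["contact_force"])
```

```text
[0.49125212 0.24202479 0.05041603] [8.15012563e-01 5.79441660e-01 1.35525259e-03 2.21601622e-04] [-0.58064256 -0.23128437  0.47891295]
```

View pics/w2.png

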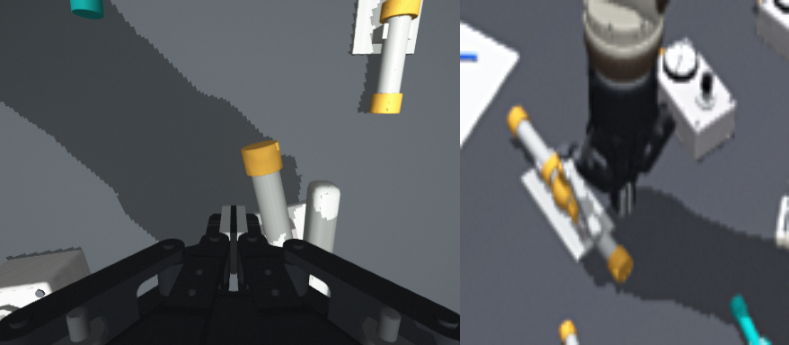

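Fingers stand left of the lever and clear of the pipe (left half: tips ~(232,210), lever ~(322,215)). Now closing in to contact.

Request:
arm_command(targets=[[5, 0, 0, 0, 0, 0, 0], [5, 0, 0, 0, 0, 0, 0], [5, 0, 0, 0, 0, 0, 0], [3, 0, 0, 0, 0, 0, 0], [3, 0, 0, 0, 0, 0, 0]])

```text
time_s: 6.8
tcp_pos: [0.4972, 0.2618, 0.0483]
ee_rot: [0.815, 0.58, -0.0, -0.0]
contact_force: [0.1, -0.1, 0.2]
grip_width: 0.0001
```

Request:
arm_command(targets=[[3, 0, 0, 0, 0, 0, 0], [3, 0, 0, 0, 0, 0, 0], [0, 0, 0, 0, 0, 0, 0]])

```text
time_s: 7.1
tcp_pos: [0.499, 0.2672, 0.0482]
ee_rot: [0.815, 0.58, -0.0, -0.0]
contact_force: [0.8, -0.6, -0.1]
grip_width: -0.0002
```

Request:
arm_command(targets=[[2, 0, 0, 0, 0, 0, 0], [2, 0, 0, 0, 0, 0, 0], [2, 0, 0, 0, 0, 0, 0], [2, 0, 0, 0, 0, 0, 0], [0, 0, 0, 0, 0, 0, 0]])

```text
time_s: 7.6
tcp_pos: [0.5018, 0.2748, 0.0482]
ee_rot: [0.815, 0.58, 0.0, -0.0]
contact_force: [-1.6, -0.3, -0.1]
grip_width: -0.0002
```

Request:
arm_command(targets=[[4.9, -0.7, 0, 0, 0, 4, 0], [4.9, -0.7, 0, 0, 0, 4, 0], [4.9, -0.7, 0, 0, 0, 4, 0], [4.9, -0.7, 0, 0, 0, 4, 0], [4.9, -0.7, 0, 0, 0, 4, 0]])

```text
time_s: 8.1
tcp_pos: [0.51, 0.2978, 0.0483]
ee_rot: [0.904, 0.428, 0.0, 0.0]
contact_force: [-1.0, -3.0, 0.7]
grip_width: -0.0002
```

Run:
```python
from h import *
a=robot.grab_frame("wrist")
b=robot.grab_frame("top")[125:215,190:277]
cv2.imwrite("pics/w3.png",np.hstack([cv2.resize(a,(460,345)),cv2.resize(b,(333,345))]))
o=robot.get_obs();print(o["tcp_pos"],o["contact_force"],o["wrist_torque"])
```

```text
[0.51013168 0.298281   0.04830508] [ 0.57745762 -0.1583707   0.10231617] [ 0.01450165  0.00553518 -0.0111687 ]
```

View pics/w3.png

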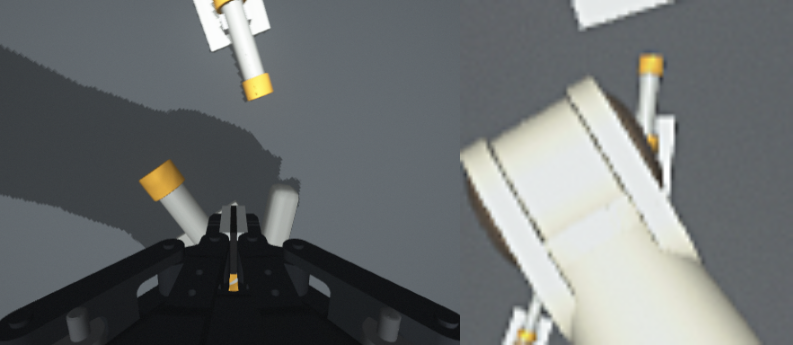

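Request:
arm_command(targets=[[4.9, -0.6, 0, 0, 0, 4, 0], [4.9, -0.6, 0, 0, 0, 4, 0], [4.9, -0.6, 0, 0, 0, 4, 0], [4.9, -0.6, 0, 0, 0, 4, 0], [4.9, -0.6, 0, 0, 0, 4, 0]])

```text
time_s: 8.7
tcp_pos: [0.5256, 0.3165, 0.0483]
ee_rot: [0.964, 0.266, -0.0, 0.0]
contact_force: [-1.5, -3.4, 0.1]
grip_width: 0.0002
```

Request:
arm_command(targets=[[4.9, -0.6, 0, 0, 0, 4, 0], [4.9, -0.6, 0, 0, 0, 4, 0], [4.9, -0.6, 0, 0, 0, 4, 0], [2.5, -0.3, 0, 0, 0, 2, 0], [2.5, -0.3, 0, 0, 0, 2, 0]])

```text
time_s: 9.2
tcp_pos: [0.5424, 0.3269, 0.0483]
ee_rot: [0.992, 0.13, -0.0, -0.0]
contact_force: [-2.5, -1.3, 1.1]
grip_width: 0.0
```

Run:
```python
from h import *
a=robot.grab_frame("wrist")
b=robot.grab_frame("top")[125:215,190:277]
cv2.imwrite("pics/w4.png",np.hstack([cv2.resize(a,(460,345)),cv2.resize(b,(333,345))]))
o=robot.get_obs();print(o["tcp_pos"],o["contact_force"],o["wrist_torque"])
```

```text
[0.54256562 0.32700166 0.04829616] [-0.90567644 -0.53021615  0.20095848] [-0.09304449  0.08614075  0.00603655]
```

View pics/w4.png

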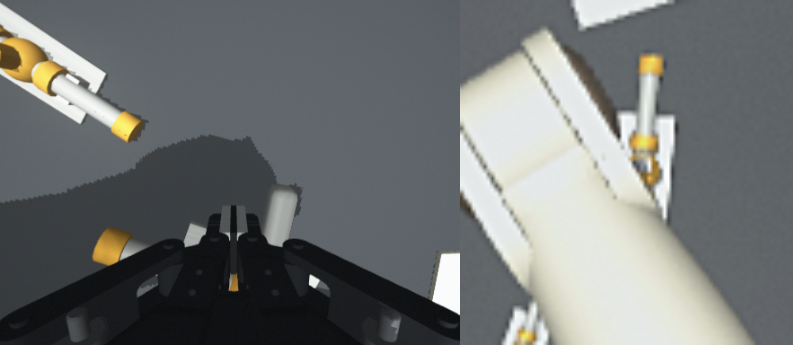

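Request:
arm_command(targets=[[2.5, -0.3, 0, 0, 0, 2, 0], [2.5, -0.3, 0, 0, 0, 2, 0], [2.5, -0.3, 0, 0, 0, 2, 0], [2.5, -0.3, 0, 0, 0, 2, 0], [2.5, -0.3, 0, 0, 0, 2, 0]])

```text
time_s: 9.8
tcp_pos: [0.5542, 0.3309, 0.0483]
ee_rot: [0.999, 0.043, -0.0, -0.0]
contact_force: [-2.2, 0.4, -0.0]
grip_width: -0.0002
```

Request:
arm_command(targets=[[1.3, -0.2, 0, 0, 0, 1, 0], [1.3, -0.2, 0, 0, 0, 1, 0], [1.3, -0.2, 0, 0, 0, 1, 0]])

```text
time_s: 10.1
tcp_pos: [0.5572, 0.3317, 0.0482]
ee_rot: [1.0, 0.016, -0.001, -0.0]
contact_force: [-11.4, -0.3, 3.7]
grip_width: 0.0001
```

Request:
arm_command(targets=[[1.3, -0.2, 0, 0, 0, 1, 0], [1.3, -0.2, 0, 0, 0, 1, 0]])

```text
time_s: 10.3
tcp_pos: [0.5577, 0.3322, 0.0481]
ee_rot: [1.0, -0.001, -0.003, 0.0]
contact_force: [-21.9, -1.0, 8.0]
grip_width: 0.0001
```

Force rose sharply (22 N): the lever is at its stop. Backing off and checking.

Request:
arm_command(targets=[[-10, 0, 0, 0, 0, 0, 0], [-20, 0, 0, 0, 0, 0, 0], [-20, 0, -20, 0, 0, 0, 0], [0, 0, -40, 0, 0, 0, 0], [0, 0, -40, 0, 0, 0, 0]])

```text
time_s: 10.8
tcp_pos: [0.5101, 0.332, 0.1492]
ee_rot: [1.0, -0.001, -0.0, 0.0]
contact_force: [0.4, 0.4, 0.4]
grip_width: 0.0001
```

Request:
arm_command(targets=[[-20, 30, -40, 0, 0, 0, 0], [-20, 30, -40, 0, 0, 0, 0], [0, 30, 0, 0, 0, 0, 0], [0, 0, 0, 0, 0, 0, 0]])

```text
time_s: 11.2
tcp_pos: [0.4739, 0.2446, 0.2251]
ee_rot: [1.0, -0.002, 0.002, -0.001]
contact_force: [0.5, 0.4, 0.3]
grip_width: 0.0003
```

Run:
```python
from h import *
c=cam("wrist"); np.save("w5.npy",c[2])
a=robot.grab_frame("wrist")
cv2.imwrite("pics/w5.png",cv2.resize(a,None,fx=1.5,fy=1.5))
o=robot.get_obs();print(o["time_s"],o["tcp_pos"],o["contact_force"],o["ee_rot"])
for m in robot.masks_of("wrist","lever"): print(m["p"],m["rect"])
```

```text
11.25 [0.47391804 0.24569691 0.22384506] [ 0.31696431  0.18578925 -0.6409799 ] [ 9.99997085e-01 -1.83569373e-03  1.45400527e-03 -5.87968117e-04]
0.83 [27.6, 174.1, 95.1, 201.3]
0.61 [111.0, 15.6, 184.1, 52.5]
0.56 [342.4, 70.8, 373.9, 177.6]
```

View pics/w5.png

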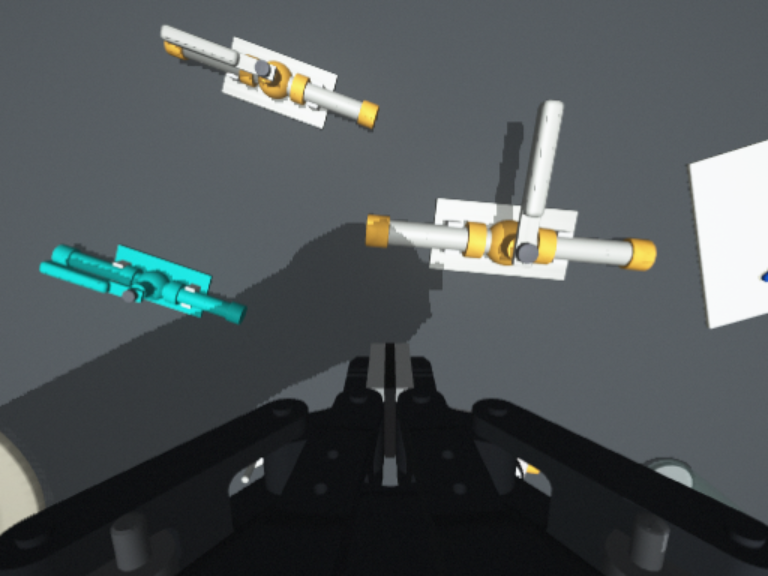

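Run:
```python
from h import *
p,f,_=cam("wrist"); c=(p,f,np.load("w5.npy"))
u=lambda l,z:unproj("wrist",np.array(l)/1.5,z,c).round(4)
L=u([(552,104),(535,213),(527,252)],.076);P=u([(378,231),(642,254)],.022)
h=lambda d:np.degrees(np.arctan2(d[1],d[0]))
print(L,P,h(L[0]-L[1]),h(L[0]-L[2]),h(P[1]-P[0]))
```

```text
[[0.5789 0.3573 0.076 ]
 [0.574  0.289  0.076 ]
 [0.5708 0.2623 0.076 ]] [[0.4661 0.2711 0.022 ]
 [0.6839 0.2512 0.022 ]] 85.89649878209391 85.12656773297472 -5.220518800150403
```

Request:
arm_command(targets=[[-7.4, 38, 0, 0, 0, 0, 0], [-7.4, 38, 0, 0, 0, 0, 0], [-7.4, 38, 0, 0, 0, 0, 0], [-7.4, 38, 0, 0, 0, 0, 0], [-7.4, 38, 0, 0, 0, 0, 0]])

```text
time_s: 11.8
tcp_pos: [0.4359, 0.0561, 0.2218]
ee_rot: [1.0, -0.0, -0.0, 0.0]
contact_force: [0.3, 0.1, -0.5]
grip_width: -0.0002
```

Request:
arm_command(targets=[[-7.4, 38, 0, 0, 0, 0, 0], [-7.4, 38, 0, 0, 0, 0, 0], [-7.4, 38, 0, 0, 0, 0, 0], [-7.4, 38, 0, 0, 0, 0, 0], [-7.4, 38, 0, 0, 0, 0, 0]])

```text
time_s: 12.3
tcp_pos: [0.3987, -0.1342, 0.222]
ee_rot: [1.0, -0.001, -0.0, -0.0]
contact_force: [0.7, 0.4, -0.6]
grip_width: 0.0
```

Request:
arm_command(targets=[[0, 0, 0, 0, 0, 0, 0], [0, 0, 0, 0, 0, 0, 0]])

```text
time_s: 12.5
tcp_pos: [0.3988, -0.1334, 0.2219]
ee_rot: [1.0, -0.002, -0.0, -0.0]
contact_force: [0.2, 0.4, 0.1]
grip_width: -0.0001
```

Run:
```python
from h import *
c=cam("wrist"); np.save("w6.npy",c[2])
a=robot.grab_frame("wrist")
cv2.imwrite("pics/w6.png",cv2.resize(a,None,fx=1.5,fy=1.5))
o=robot.get_obs();print(o["time_s"],o["tcp_pos"],o["ee_rot"])
for q in("vent","vent_module"):
  for m in robot.masks_of("wrist",q):
    r=m["rect"];print(q,m["p"],r,unproj("wrist",[[(r[0]+r[2])/2,(r[1]+r[3])/2]],.07,c))
```

```text
12.55 [ 0.39896252 -0.13273287  0.22205103] [ 9.99999207e-01 -1.18176063e-03 -3.45725706e-04 -2.65236614e-04]
vent 0.81 [310.9, 157.5, 345.7, 191.5] [[ 0.47184551 -0.12305173  0.07      ]]
vent_module 0.6 [297.6, 135.0, 417.6, 199.0] [[ 0.50213564 -0.11517697  0.07      ]]
```

View pics/w6.png

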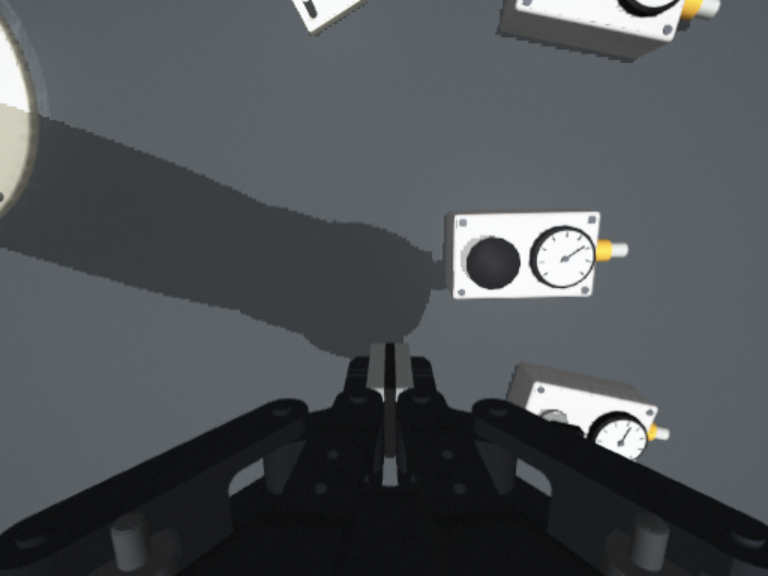

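The lever measures 90.3° to the pipe. The vent head sits at (493,263), i.e. about (0.472, -0.123) m.

Request:
arm_command(targets=[[37, -5, 0, 0, 0, 0, 0], [36, -5, 0, 0, 0, 0, 0], [0, 0, 40, 0, 0, 0, 0], [0, 0, 40, 0, 0, 0, 0], [0, 0, 30, 0, 0, 0, 0]])

```text
time_s: 13.15
tcp_pos: [0.4716, -0.1216, 0.1099]
ee_rot: [1.0, 0.0, -0.001, -0.0]
contact_force: [-0.4, 0.1, 0.0]
grip_width: 0.0
```

Request:
arm_command(targets=[[0, 0, 20, 0, 0, 0, 0], [0, 0, 5, 0, 0, 0, 0], [0, 0, 0, 0, 0, 0, 0], [0, 0, 0, 0, 0, 0, 0], [0, 0, 0, 0, 0, 0, 0]])

```text
time_s: 13.65
tcp_pos: [0.4725, -0.1233, 0.089]
ee_rot: [1.0, -0.001, 0.001, 0.0]
contact_force: [-0.6, 0.3, 0.1]
grip_width: 0.0
```

Run:
```python
from h import *
o=robot.get_obs();print(o["time_s"],o["tcp_pos"],o["contact_force"])
a=robot.grab_frame("wrist")[120:340,140:380]; b=robot.grab_frame("side")[110:200,300:385]
cv2.imwrite("pics/w7.png",np.hstack([cv2.resize(a,(430,400)),cv2.resize(b,(370,400))]))
```

```text
13.65 [ 0.4724793  -0.12331776  0.08903102] [-0.55881522  0.2751852   0.05574903]
```

View pics/w7.png

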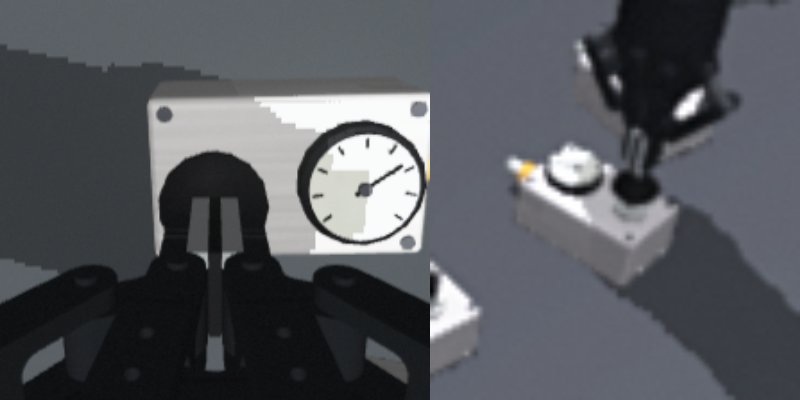

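The fingertips are centred over the mushroom head (left half, ~(213,205)). Now pressing.

Request:
arm_command(targets=[[0, 0, 5, 0, 0, 0, 0], [0, 0, 5, 0, 0, 0, 0], [0, 0, 2, 0, 0, 0, 0], [0, 0, 2, 0, 0, 0, 0], [0, 0, 2, 0, 0, 0, 0]])

```text
time_s: 14.25
tcp_pos: [0.4715, -0.1234, 0.0715]
ee_rot: [1.0, -0.001, -0.0, -0.0]
contact_force: [-1.8, 0.1, 2.5]
grip_width: -0.0006
```

Request:
arm_command(targets=[[0, 0, 2, 0, 0, 0, 0], [0, 0, 2, 0, 0, 0, 0], [0, 0, 2, 0, 0, 0, 0], [0, 0, 1, 0, 0, 0, 0], [0, 0, 0, 0, 0, 0, 0]])

```text
time_s: 14.75
tcp_pos: [0.4716, -0.1234, 0.0646]
ee_rot: [1.0, -0.001, -0.0, 0.0]
contact_force: [-2.7, 0.5, 5.4]
grip_width: 0.0001
```

Request:
arm_command(targets=[[0, 0, 0.7, 0, 0, 0, 0], [0, 0, 0, 0, 0, 0, 0]])

```text
time_s: 14.95
tcp_pos: [0.4716, -0.1234, 0.064]
ee_rot: [1.0, -0.001, -0.0, 0.0]
contact_force: [-4.0, 0.3, 7.3]
grip_width: -0.0001
```

Request:
arm_command(targets=[[0, 0, 0.5, 0, 0, 0, 0], [0, 0, 0, 0, 0, 0, 0]])

```text
time_s: 15.15
tcp_pos: [0.4716, -0.1234, 0.0638]
ee_rot: [1.0, -0.001, 0.0, 0.0]
contact_force: [-3.8, 0.6, 7.8]
grip_width: -0.0001
```

Request:
arm_command(targets=[[0, 0, 0.5, 0, 0, 0, 0], [0, 0, 0, 0, 0, 0, 0]])

```text
time_s: 15.35
tcp_pos: [0.4716, -0.1234, 0.0637]
ee_rot: [1.0, -0.001, 0.0, 0.0]
contact_force: [-6.5, 0.4, 12.1]
grip_width: 0.0002
```

At its stop: the position holds at 63.7 mm while the force climbs to 12 N. Holding for over 2 s, then releasing.

Request:
arm_command(targets=[[0, 0, 0, 0, 0, 0, 0], [0, 0, 0, 0, 0, 0, 0], [0, 0, 0, 0, 0, 0, 0], [0, 0, 0, 0, 0, 0, 0], [0, 0, 0, 0, 0, 0, 0]])

```text
time_s: 15.85
tcp_pos: [0.4717, -0.1234, 0.0638]
ee_rot: [1.0, -0.001, 0.0, 0.0]
contact_force: [-5.4, -0.4, 10.8]
grip_width: 0.0002
```

Request:
arm_command(targets=[[0, 0, 0, 0, 0, 0, 0], [0, 0, 0, 0, 0, 0, 0], [0, 0, 0, 0, 0, 0, 0], [0, 0, 0, 0, 0, 0, 0], [0, 0, 0, 0, 0, 0, 0]])

```text
time_s: 16.35
tcp_pos: [0.4716, -0.1234, 0.0638]
ee_rot: [1.0, -0.001, 0.0, 0.0]
contact_force: [-5.1, 0.6, 11.2]
grip_width: -0.0
```

Request:
arm_command(targets=[[0, 0, 0, 0, 0, 0, 0], [0, 0, 0, 0, 0, 0, 0], [0, 0, 0, 0, 0, 0, 0], [0, 0, 0, 0, 0, 0, 0], [0, 0, 0, 0, 0, 0, 0]])

```text
time_s: 16.85
tcp_pos: [0.4717, -0.1234, 0.0638]
ee_rot: [1.0, -0.001, 0.0, 0.0]
contact_force: [-4.9, 1.5, 10.9]
grip_width: 0.0002
```

Request:
arm_command(targets=[[0, 0, 0, 0, 0, 0, 0], [0, 0, 0, 0, 0, 0, 0], [0, 0, 0, 0, 0, 0, 0], [0, 0, 0, 0, 0, 0, 0], [0, 0, 0, 0, 0, 0, 0]])

```text
time_s: 17.35
tcp_pos: [0.4716, -0.1234, 0.0637]
ee_rot: [1.0, -0.001, 0.0, 0.0]
contact_force: [-4.8, 0.4, 10.9]
grip_width: 0.0002
```

Request:
arm_command(targets=[[0, 0, 0, 0, 0, 0, 0], [0, 0, 0, 0, 0, 0, 0], [0, 0, 0, 0, 0, 0, 0], [0, 0, 0, 0, 0, 0, 0], [0, 0, 0, 0, 0, 0, 0]])

```text
time_s: 17.85
tcp_pos: [0.4716, -0.1234, 0.0637]
ee_rot: [1.0, -0.001, 0.0, 0.0]
contact_force: [-5.6, 0.8, 11.4]
grip_width: 0.0001
```

Request:
arm_command(targets=[[0, 0, -3, 0, 0, 0, 0], [0, 0, -5, 0, 0, 0, 0], [0, 0, -10, 0, 0, 0, 0], [0, 0, -20, 0, 0, 0, 0], [0, 0, -40, 0, 0, 0, 0]])

```text
time_s: 18.35
tcp_pos: [0.4704, -0.123, 0.1395]
ee_rot: [1.0, -0.001, -0.002, -0.001]
contact_force: [1.1, -0.1, 0.4]
grip_width: 0.0004
```

Request:
arm_command(targets=[[-20, 0, -40, 0, 0, 0, 0], [-40, 0, -30, 0, 0, 0, 0], [-13, 10, 0, 0, 0, 0, 0], [0, 0, 0, 0, 0, 0, 0], [0, 0, 0, 0, 0, 0, 0]])

```text
time_s: 18.85
tcp_pos: [0.3989, -0.1332, 0.2108]
ee_rot: [1.0, -0.002, 0.0, -0.0]
contact_force: [-0.1, -0.6, 0.0]
grip_width: 0.0002
```

Run:
```python
from h import *
o=robot.get_obs();print(o["time_s"],o["tcp_pos"],o["contact_force"])
a=robot.grab_frame("wrist")[100:300,240:512]; b=robot.grab_frame("top")[95:245,190:390]
cv2.imwrite("pics/w8.png",np.hstack([cv2.resize(a,(400,294)),cv2.resize(b,(392,294))]))
```

```text
18.85 [ 0.39887907 -0.13323741  0.2108393 ] [-0.07924971 -0.62468811  0.0316729 ]
```

View pics/w8.png

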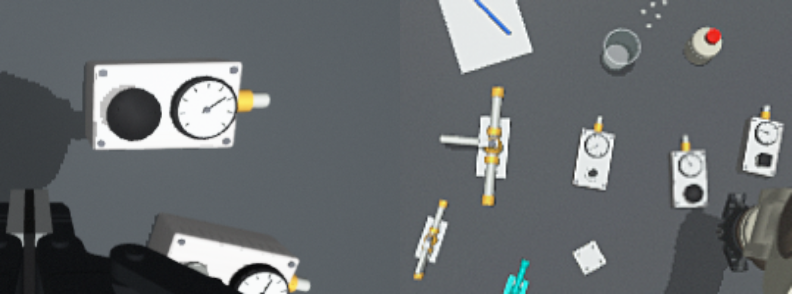

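The lever stands square across the pipe (~(465,141)), the vent button is up again (~(133,113)), everything else sits where it was, and the arm is clear.

```bash
python3 -c "
from plant import robot
print(robot.sign_off())"
```

```text
the job is handed in; nothing more can be done
None
```

The gas is off and the vent was pressed and let go, in that order. The job was handed in at about 19 s of the 54 s allowed.

- **Valve:** I pushed the lever of the larger steel and brass valve clockwise with shut fingers until it met its stop, where the force rose to about 22 N. In the wrist picture taken straight afterwards it measured 90.3° to its pipe.
- **Vent:** I pressed the mushroom button from rest to 63.7 mm above the bench, within a millimetre of its nominal stop. It stayed there for about 2.5 s at about 11 N, roughly twice the 6 N needed to hold it. I then let it go.
- **Last checks:** In the last pictures the lever is still square across the pipe and the button looks up again. The other blocks, the bottle, the beaker and the pin block look undisturbed, and the arm is clear with no contact force.

No check failed. One late picture was lost to a script error and retaken, with no effect on the job. The button's return was judged by eye from the picture, not measured.

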